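Vent the reagent bottle: cap down to its stop, then a quarter turn back

TASK

The reagent bottle clamped in the bench holder has to be vented, but someone has parked a specimen cup on its half-open screw cap: take that cup off and stand it gently upright on the bare worktop. Then screw the bottle's cap down (clockwise from above) until it bottoms out, back it off a quarter turn, and finish while still holding the cap between the fingers at that setting. Leave the other things on the worktop where they are.

Things in the scene. Friction and masses are not known exactly. Their poses are not given: they have to be found in the camera images.
- holder: Bench holder fixed to the worktop, an amber bottle clamped upright in it. Origin at worktop level under the centre of the grey base plate (110 x 110 x 12 mm), on the bottle's axis, z up. Collar 78 mm wide up to 44 mm, its thumb screw on the -x side. The bottle is 68 mm wide up to 86 mm above the worktop, then narrows to a 42 mm ring at 117 mm under the cap. Only the cap can move.
- cap (a joint): Turn of the black screw cap, rad: 0 = bottomed out on a rigid stop, positive = unscrewed (counter-clockwise from above); it rises 5 mm per full turn. Starts 1.9 to 3.1 rad open, turns with about 0.06 N m of friction and stays where it is left. At 4.2 rad it stops too: it never comes off.
- cap_mid (a point): Centre of the black ribbed screw cap (45 mm in diameter, 28 mm tall), half-way up on the bottle's vertical axis; 139 mm above the worktop when bottomed out. Its underside is 14 mm lower, with free room round the neck down to about 110 mm above the worktop. Round: grip it across any diameter.
- parked_cup_mid (a point): Centre (half-way up) of the specimen cup that stands on the bottle's cap at the start: a white lidded cup, to be gripped as a plain cylinder 54 to 56 mm in diameter, 57 mm tall, 35 to 70 g, friction with pads about 0.6. z points up out of its lid, which does not come off. The worktop to the right of the holder (x 0.44 to 0.56, y -0.33 to -0.22, z 0), where the holder itself does not stand, is bare.
- other_cup_mid (a point): Centre (half-way up) of another specimen cup just like it, 56 mm in diameter and 57 mm tall, standing on the worktop: leave it alone.
- tape_roll_mid (a point): Centre of a roll of white tape, 58 mm in diameter and 20 mm tall, lying flat: leave it alone.
- micropipette_mid (a point): Middle of a micropipette lying on its side, 258 mm long along its y axis, 50 mm across, 25 mm high: leave it alone.
- highlighter_mid (a point): Middle of a highlighter pen lying on the worktop, 120 mm long along its y axis, 16 mm wide, 13 mm high: leave it alone.

How it is judged:
On the way, in this order (a step that is already met when the one before it is completed fails the run):
1. the specimen cup from the bottle stands upright on the bare worktop, let go (height (world z) of parked_cup_mid between 0.022 and 0.036 m and angle between parked_cup_mid's own z axis and vertical below 0.15 rad and linear speed of parked_cup below 0.03 m/s and contact force between the fingers and parked_cup below 0.1 N), for 0.2 s.
2. the bottle's cap is screwed down to its stop (value of joint cap below 0.06 rad), for 0.2 s.
At the end, for the whole second after the job is handed in: The bottle's cap is a quarter turn (1.57 rad, give or take 0.3) back from its stop, at rest, and the fingers are still closed on it (more than 3 N, grasp point within 30 mm of the cap's centre); the parked specimen cup stands upright (within 0.15 rad) on the worktop itself, untouched and at rest (all of step 1 and value of joint cap between 1.27 and 1.87 rad and velocity of joint cap between -0.1 and 0.1 rad/s and contact force between the fingers and cap above 3 N and distance between the grasp point and cap_mid below 0.03 m); the arm keeps its last pose, push and grip.
It fails at once if the specimen cup is dropped onto the worktop (faster than 0.6 m/s close above it) (height (world z) of parked_cup_mid below 0.06 m and linear speed of parked_cup above 0.6 m/s).
It fails at once if one of the other things on the worktop is shifted by more than 30 mm (distance of any of other_cup_mid, tape_roll_mid, micropipette_mid, highlighter_mid from where it was at the start of the episode above 0.03 m).
It also fails if it takes over 61 s, if anything falls off the work surface, if the arm or the gripper's body presses on something with over 40 N, if the wrist force passes 120 N, or if a joint passes its speed limit or range.

ROBOT

A 6-joint arm with a two-finger parallel gripper is mounted at the origin on a cart in front of the work surface, level with it; the furniture and walls round the work are solid. World frame = base frame: x ahead of the robot, y to its left, z up, the work surface at z = 0. Lengths are in m, angles in rad, forces in N, time in s.
With the tool pointing down it reaches from about 0.35 to 0.975 m from the base axis. Payload 4.9 kg.
Tool frame: the origin (TCP) lies at the very end of the fingers, on their centre line; the grasp point (between the pads) lies 19 mm behind it; y points along the fingers, z is the direction in which the jaws open and shut, and the axes are right-handed (so a half turn about y gives the same grasp; the last joint's range is limited). The gripper opens to 85 mm and grips with 20 to 120 N. Pads are 22 mm wide; open, the fingers measure 114 mm over their backs; the gripper's body (76 mm by 85 mm) begins 54 mm behind the grasp point. The pads swing forward as they close: fully open they stand 13 mm farther back than shut.
Start: joints at [-1.315, 0.053, 1.613, -0, 1.476, -0.119], TCP at [0.229, -0.582, 0.231] pointing down, gripper open.
Joint ranges: [-3.01, 3.01], [-1.01, 2.22], [0.06, 2.58], [-1.02, 4.17], [0.09, 2.62], [-3.14, 3.14]. Speed limits (rad/s): [2.57, 2.57, 3.14, 3.14, 3.14, 3.14].

INTERFACE

Orientations are given as a rotation vector (axis times angle).
In Python, from station import monitor, viewer, ticket gives the robot as it stands.
- The arm moves only by the tool servo_tool, never from a script. Its argument "commands" is one flat list of numbers, 7 for each row, row after row: the turn, a rotation vector about the tool's x, y, z in rad, then the shift along the tool's x, y, z in cm, then the opening, from 0 (shut) to 1 (fully open). In form: [rx, ry, rz, dx, dy, dz, claw, rx, ry, rz, dx, dy, dz, claw, ...]. A call has 1 to 20 rows; each row shifts and turns the pose as measured when the row begins, along the tool's axes as they then stand; what a row does not reach is not made up. A row lasts 1/10 s, in which the tool goes at most 50 mm and 8.59 degrees, less where a joint would pass 70% of its speed; a pose out of reach is approached as far as the arm can. A call is refused whole if a number of a shift passes 5 or a number of a turn 0.15, either way. A call with a gripper value outside its range is refused whole. The fingers move at their own pace and stop on an object; "grip_force" is the grip in N (left out, the last holds). Time passes only in rows, so rows that do not move let the fingers close. It gives the time, the measured TCP pose, the force and the opening at its end, in the units of the state.
- monitor.get_obs(): the state, without advancing time (a new reading comes with each control period).
- viewer.get_image(name): name is "side" or "top"; returns a dict with "frame" (384x512x3 uint8, red, green, blue), "depth" (384x512 float32, m along the optical axis (not along the pixel's ray), 0 where there is no reading), "camera_matrix" (3x3 intrinsics, pixels), "cam_to_world" (4x4, takes a point from camera to world coordinates). Camera axes: x right, y down, z forward; pixel columns grow to the right and rows downward; lengths in m; the calibration is good to about 2 mm. A picture is of the moment at which its call begins.
- ticket.finish_job(): hands the job in, once; it reports no verdict.
The state is a dict: "t": time; "q": joint angles; "dq": joint speeds; "effort": joint torques, N m; "tool_pos": TCP position; "tool_rot": TCP orientation; "contact_force": force on the tool from outside, world axes, zero at the start; "wrist_torque": the same for the moment, N m; "opening": finger opening in m.
Only numpy, scipy, OpenCV 4.12 (cv2) and the standard library are available. Lean on these libraries where they do the work, as an engineer would, in place of code of your own. Each camera call takes 0.05 s, during which the arm holds its last target.

## Working session

There is one attempt and no reset: what is moved stays moved. The work goes in short steps, Python scripts to look and compute and a tool call to move; the robot and the scene stay as the last step left them, time stands still between calls to the robot, and variables do not carry over. Pictures are saved under pics/ and viewed, and the job is handed in when it is done.

Besides the shell and the picture viewer there is one more tool, called after "Call:" in YAML: its name, and indented under it one key for each argument. servo_tool: Moves the arm, as the interface text tells. Its arguments: {"type":"object","properties":{"commands":{"type":"array","items":{"type":"number"}},"grip_force":{"type":"number"}},"required":["commands"]}

```bash
ls; mkdir -p pics; python3 - <<'E'
from station import monitor, viewer
import cv2,numpy as np
o=monitor.get_obs(); print(o)
for n in("side","top"):
    d=viewer.get_image(n); cv2.imwrite(f"pics/{n}0.png",d["frame"][:,:,::-1]); np.savez(f"{n}0.npz",**d); print(n,d["camera_matrix"],d["cam_to_world"])
E
```

```text
pics
{'t': 0.0, 'q': array([-1.31497829e+00,  5.33617191e-02,  1.61428263e+00, -7.94409148e-08,
        1.47598183e+00, -1.18995269e-01]), 'dq': array([ 0.00087156,  0.00144875,  0.00140942, -0.0013682 ,  0.00181799,
        0.00067304]), 'effort': array([ 2.07825775e-03, -3.93679655e+01, -3.70173991e+01,  8.62602610e-05,
        7.12832581e-03, -5.76450887e-06]), 'tool_pos': array([ 0.22865861, -0.58101134,  0.23006678]), 'tool_rot': array([-0.38255329,  2.01867597, -2.01451186]), 'contact_force': array([ 1.43468284, -0.30657135, -0.3892387 ]), 'wrist_torque': array([0.00119807, 0.01442227, 0.0429967 ]), 'opening': 0.08561122135751587}
side [[369.11722175   0.         248.83985354]
 [  0.         369.11722175 188.16045286]
 [  0.           0.           1.        ]] [[-0.85907976 -0.22270935  0.46084978  0.14462263]
 [-0.51171642  0.35378294 -0.7829329   0.70127144]
 [ 0.01132569 -0.90842621 -0.41789179  0.53669545]
 [ 0.          0.          0.          1.        ]]
top [[399.98548459   0.         259.60281451]
 [  0.         399.98548459 194.58309915]
 [  0.           0.           1.        ]] [[ 0.00955364 -0.9787607   0.20478336  0.37189387]
 [-0.99995325 -0.00904558  0.00341693 -0.05665966]
 [-0.00149197 -0.20480643 -0.97880136  1.12317073]
 [ 0.          0.          0.          1.        ]]
```

View pics/side0.png

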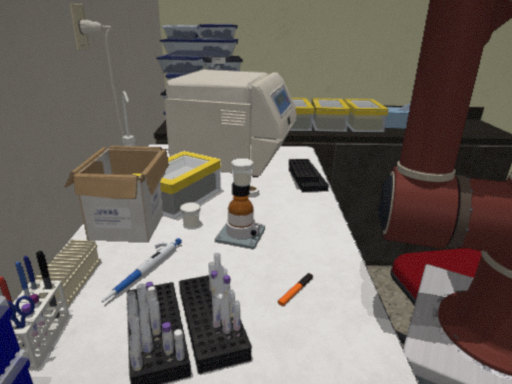

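View pics/top0.png

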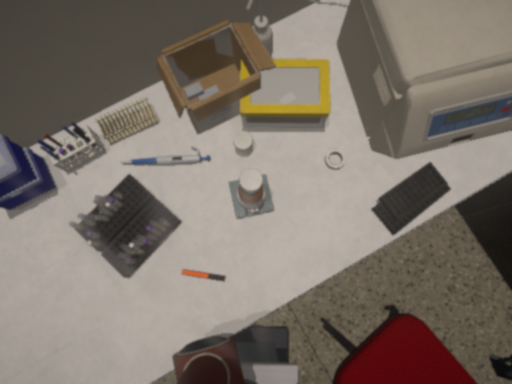

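```bash
cat > h.py <<'E'
import numpy as np
from scipy.spatial.transform import Rotation as R
def cloud(d):
    K=d["camera_matrix"];T=d["cam_to_world"];z=d["depth"];v,u=np.mgrid[:z.shape[0],:z.shape[1]]
    p=np.stack([(u-K[0,2])/K[0,0]*z,(v-K[1,2])/K[1,1]*z,z],-1)@T[:3,:3].T+T[:3,3]
    p[z<=0]=np.nan
    return p
E
python3 - <<'E'
from h import *
import cv2
for n in("side","top"):
    p=cloud(np.load(n+"0.npz")); Z=p[...,2]
    print(n)
    for lo,hi in((.006,.04),(.04,.1),(.1,.16),(.165,.22)):
        m=((Z>lo)&(Z<hi)&(p[...,0]>.25)&(p[...,0]<.9)&(abs(p[...,1])<.5)).astype(np.uint8)
        k,l,s,c=cv2.connectedComponentsWithStats(m)
        for i in range(1,k):
            if s[i,4]>40:
                q=p[l==i]; print(lo,hi,s[i],q.min(0).round(3),q.max(0).round(3),np.median(q,0).round(3))
E
```

```text
side
0.006 0.04 [289 165  40  26 393] [ 0.493 -0.5    0.006] [ 0.676 -0.365  0.04 ] [ 0.548 -0.409  0.024]
0.006 0.04 [220 168  12   6  56] [ 0.835 -0.347  0.018] [ 0.878 -0.33   0.039] [ 0.858 -0.34   0.029]
0.006 0.04 [251 171  12   6  50] [ 0.728 -0.395  0.006] [ 0.775 -0.361  0.04 ] [ 0.748 -0.369  0.03 ]
0.006 0.04 [  98  180  123   62 1218] [ 0.785 -0.242  0.006] [0.9   0.191 0.04 ] [0.814 0.086 0.024]
0.006 0.04 [248 185  11  11  83] [ 0.682 -0.296  0.006] [ 0.727 -0.241  0.021] [ 0.694 -0.27   0.015]
0.006 0.04 [182 214  17  13 173] [ 0.725 -0.013  0.006] [0.765 0.024 0.04 ] [0.737 0.014 0.023]
0.006 0.04 [214 224  51  24 714] [ 0.535 -0.09   0.006] [0.658 0.037 0.04 ] [0.576 0.005 0.013]
0.006 0.04 [101 238  81  65 810] [0.688 0.094 0.006] [0.743 0.35  0.026] [0.697 0.222 0.018]
0.006 0.04 [  28  249   72  113 1320] [0.671 0.251 0.006] [0.829 0.5   0.04 ] [0.733 0.41  0.012]
0.006 0.04 [ 31 262   7  15  43] [0.893 0.359 0.006] [0.9  0.37 0.04] [0.897 0.365 0.023]
0.006 0.04 [277 273  36  32 293] [0.362 0.041 0.006] [0.394 0.161 0.014] [0.377 0.105 0.01 ]
0.006 0.04 [ 179  27
[... 6316 characters left out ...]
845 -0.114  0.111]
0.1 0.16 [ 61 122  26  18 158] [0.732 0.413 0.1  ] [0.766 0.461 0.16 ] [0.745 0.431 0.133]
0.1 0.16 [ 44 134  14  10  58] [0.718 0.489 0.101] [0.729 0.498 0.16 ] [0.723 0.492 0.135]
0.1 0.16 [240 186  21  13 104] [ 0.576 -0.054  0.1  ] [ 0.608 -0.001  0.159] [ 0.583 -0.026  0.108]
0.165 0.22 [ 35  60  68  39 888] [0.819 0.361 0.165] [0.9  0.5  0.22] [0.861 0.431 0.193]
0.165 0.22 [ 366   64   82   95 1300] [ 0.667 -0.499  0.165] [ 0.9   -0.326  0.22 ] [ 0.715 -0.376  0.195]
0.165 0.22 [ 160   66  105   50 1472] [ 0.777 -0.062  0.165] [0.9   0.21  0.196] [0.833 0.083 0.186]
0.165 0.22 [239 168  24  25 447] [ 0.573 -0.059  0.169] [ 0.627 -0.004  0.217] [ 0.598 -0.033  0.212]
```

```bash
python3 - <<'E'
from h import *
from scipy.optimize import least_squares
from station import monitor
ps=cloud(np.load("side0.npz")).reshape(-1,3); pt=cloud(np.load("top0.npz")).reshape(-1,3)
def sel(p,lo,hi): return p[(p[:,2]>lo)&(p[:,2]<hi)&(abs(p[:,0]-.6)<.05)&(abs(p[:,1]+.03)<.05)]
def fit(q,r=None):
    if r: f=lambda a:np.hypot(q[:,0]-a[0],q[:,1]-a[1])-r; x0=[.6,-.03]
    else: f=lambda a:np.hypot(q[:,0]-a[0],q[:,1]-a[1])-a[2]; x0=[.6,-.03,.025]
    s=least_squares(f,x0,loss="soft_l1",f_scale=.001); return s.x.round(4),len(q),np.sqrt(np.mean(s.fun**2)).round(4)
print("cup side",fit(sel(ps,.165,.205),.0275),fit(sel(ps,.165,.205)))
print("cap side",fit(sel(ps,.13,.15),.0225),fit(sel(ps,.13,.15)))
for n,p in(("s",ps),("t",pt)):
    q=sel(p,.205,.225); zt=np.percentile(q[:,2],[10,50,90]);q=q[q[:,2]>zt[1]-.004]; print(n,"top",zt.round(4),((q.min(0)+q.max(0))/2).round(4),np.mean(q,0).round(4),np.ptp(q,axis=0).round(4))
    b=p[(abs(p[:,0]-.51)<.04)&(abs(p[:,1]+.27)<.04)]; print("table z",np.median(b[:,2]))
    q=p[(p[:,2]>.14)&(p[:,2]<.175)&(abs(p[:,0]-.6)<.05)&(abs(p[:,1]+.03)<.05)]; 
    r=np.hypot(q[:,0]-.6,q[:,1]+.03); 
r=R.from_rotvec(monitor.get_obs()['tool_rot']).as_matrix(); print(r.round(3))
E
```

```text
cup side (array([ 0.6002, -0.0352]), 269, np.float64(0.0019)) (array([ 0.5982, -0.0318,  0.024 ]), 269, np.float64(0.0018))
cap side (array([ 0.6002, -0.0279]), 131, np.float64(0.0013)) (array([ 0.6007, -0.0287,  0.0234]), 131, np.float64(0.0012))
s top [0.2074 0.2116 0.2123] [ 0.5968 -0.0301  0.2106] [ 0.5951 -0.0271  0.2114] [0.0533 0.0531 0.005 ]
table z -0.0003899900566503023
t top [0.2097 0.2117 0.214 ] [ 0.5996 -0.0317  0.2123] [ 0.5993 -0.0316  0.2119] [0.054  0.0543 0.0091]
table z -0.0005097372712581372
[[-0.931 -0.     0.366]
 [-0.366  0.002 -0.931]
 [-0.    -1.    -0.002]]
```

Call:
servo_tool:
  commands: [0,0,0,0,-3,0,1,0,0,0,0,-3,0,1,0,0,0,-2,0,-1.4,1,0,0,0,-3.8,0,-2.6,1,0,0,0,-3.8,0,-2.6,1,0,0,0,-3.8,0,-2.6,1,0,0,0,-3.8,0,-2.6,1,0,0,0,-3.8,0,-2.6,1,0,0,0,-3.8,0,-2.6,1,0,0,0,-3.8,0,-2.6,1,0,0,0,-3.8,0,-2.6,1,0,0,0,-3.8,0,-2.6,1,0,0,0,-3.8,0,-2.6,1,0,0,0,-2,0,-1.4,1,0,0,0,0,0,0,1]

```text
t: 1.6
tool_pos: [0.5219, -0.1412, 0.2858]
tool_rot: [-0.382, 2.036, -2.006]
contact_force: [0.0, -0.4, 0.2]
opening: 0.0855
```

```bash
cat > d.py <<'E'
import sys
from h import *
from station import monitor
o=monitor.get_obs(); r=R.from_rotvec(o['tool_rot']).as_matrix()
def rep(t=None,yaw=None):
    p=o['tool_pos']; print("t",o['t'],"q",o['q'].round(3),"tcp",p.round(4),"F",o['contact_force'].round(2),"T",o['wrist_torque'].round(3),"open",round(o['opening'],4))
    print("jaw yaw deg",np.degrees(np.arctan2(r[1,2],r[0,2])).round(2))
    # tilt correction to make tool y = -Z
    c=np.cross(r[:,1],[0,0,-1]); print("tilt fix (tool rotvec)",(r.T@c).round(4))
    if t is not None: print("tool shift cm",(r.T@(np.array(t)-p)*100).round(2))
a=sys.argv[1:]
rep([float(x) for x in a[:3]] if a else None)
E
python3 d.py 0.599 -0.032 0.28
```

```text
t 1.6 q [-0.407 -0.17   1.736  0.01   1.586  0.793] tcp [ 0.5219 -0.1412  0.2858] F [ 0.04 -0.44  0.23] T [ 0.005 -0.01  -0.074] open 0.0855
jaw yaw deg -68.79
tilt fix (tool rotvec) [ 0.0151 -0.      0.0007]
tool shift cm [-11.14   0.69  -7.38]
```

Call:
servo_tool:
  commands: [0.015,0,0,-3.7,0,-2.4,1,0,0,0,-3.7,0,-2.4,1,0,0,0,-2.4,0,-1.7,1,0,0,0,-1.2,0,-0.8,1,0,0,0,0,0,0,1]

```text
t: 2.1
tool_pos: [0.5985, -0.0339, 0.2834]
tool_rot: [-0.38, 2.022, -2.027]
contact_force: [-1.3, 0.0, -0.1]
opening: 0.0854
```

```bash
python3 d.py 0.599 -0.032 0.25; python3 - <<'E'
from h import *
from station import viewer
import cv2
for n in("side","top"):
    d=viewer.get_image(n); cv2.imwrite(f"pics/{n}1.png",cv2.resize(d["frame"][90:290,130:400,::-1],None,fx=2.5,fy=2.5))
E
```

```text
t 2.1 q [-0.179 -0.03   1.61  -0.004  1.566  1.026] tcp [ 0.5985 -0.0339  0.2834] F [-1.26  0.04 -0.07] T [ 0.009  0.001 -0.011] open 0.0854
jaw yaw deg -69.04
tilt fix (tool rotvec) [-0.0012 -0.      0.0061]
tool shift cm [-0.14  3.34 -0.16]
```

Call:
servo_tool:
  commands: [0,0,0.006,-0.1,2,-0.1,1,0,0,0,0,1.3,0,1,0,0,0,0,0,0,1]

```text
t: 2.5
tool_pos: [0.597, -0.0385, 0.2505]
tool_rot: [-0.366, 2.022, -2.03]
contact_force: [0.1, -0.3, -0.3]
opening: 0.0855
```

```bash
python3 d.py 0.599 -0.032 0.170; python3 - <<'E'
from h import *
from station import viewer
import cv2
for n in("side","top"):
    d=viewer.get_image(n); cv2.imwrite(f"pics/{n}2.png",cv2.resize(d["frame"][90:290,130:400,::-1],None,fx=2.5,fy=2.5))
E
```

```text
t 2.5 q [-0.187 -0.022  1.657 -0.003  1.505  1.025] tcp [ 0.597  -0.0385  0.2505] F [ 0.07 -0.3  -0.29] T [-0.042  0.029  0.056] open 0.0855
jaw yaw deg -69.46
tilt fix (tool rotvec) [-0.0037 -0.     -0.0001]
tool shift cm [-0.42  8.05 -0.57]
```

View pics/side2.png

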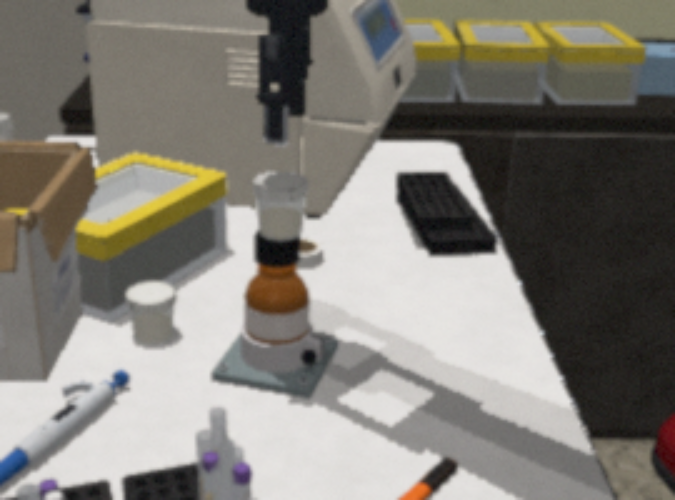

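View pics/top2.png

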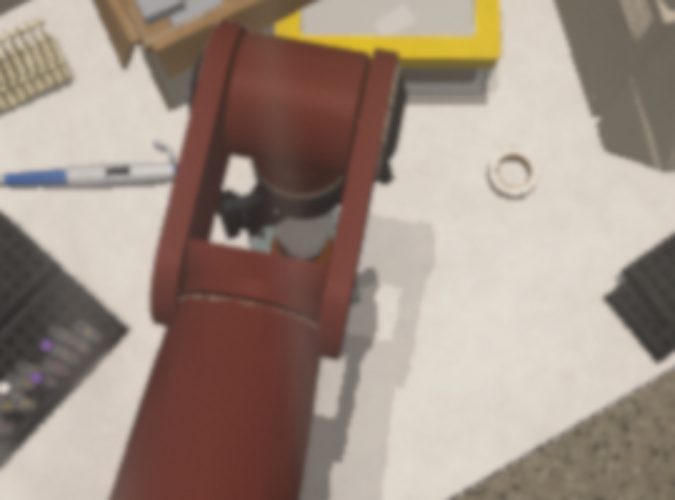

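Call:
servo_tool:
  commands: [0,0,0,-0.4,0,-0.6,1,0,0,0,0,0,0,1,0,0,0,0,0,0,1]

```text
t: 2.9
tool_pos: [0.6005, -0.0315, 0.255]
tool_rot: [-0.359, 2.018, -2.03]
contact_force: [0.0, 0.7, 1.2]
opening: 0.0851
```

```bash
python3 d.py 0.599 -0.032 0.170; python3 d.py 0.599 -0.032 0.170
```

```text
t 2.9 q [-0.175 -0.021  1.648 -0.003  1.506  1.038] tcp [ 0.6005 -0.0315  0.255 ] F [0.04 0.7  1.24] T [-0.016  0.033 -0.016] open 0.0851
jaw yaw deg -69.49
tilt fix (tool rotvec) [-0.0069  0.     -0.0056]
tool shift cm [ 0.2   8.5  -0.06]
t 2.9 q [-0.175 -0.021  1.648 -0.003  1.506  1.038] tcp [ 0.6005 -0.0315  0.255 ] F [0.04 0.7  1.24] T [-0.016  0.033 -0.016] open 0.0851
jaw yaw deg -69.49
tilt fix (tool rotvec) [-0.0069  0.     -0.0056]
tool shift cm [ 0.2   8.5  -0.06]
```

Call:
servo_tool:
  commands: [-0.007,0,-0.005,0.1,2,0,1,0,0,0,0,2,0,1,0,0,0,0,2,0,1]

```text
t: 3.2
tool_pos: [0.6024, -0.0321, 0.1964]
tool_rot: [-0.358, 2.02, -2.025]
contact_force: [0.9, -0.8, -0.3]
opening: 0.0858
```

```bash
python3 d.py 0.599 -0.032 0.170
```

```text
t 3.2 q [-1.770e-01  1.900e-02  1.706e+00  1.000e-03  1.407e+00  1.035e+00] tcp [ 0.6024 -0.0321  0.1964] F [ 0.88 -0.77 -0.35] T [ 0.026  0.011 -0.058] open 0.0858
jaw yaw deg -69.44
tilt fix (tool rotvec) [-0.004 -0.    -0.008]
tool shift cm [ 0.33  2.64 -0.14]
```

Call:
servo_tool:
  commands: [-0.004,0,-0.006,0.2,1.4,-0.1,1,0,0,0,0,1.1,0,1,0,0,0,0,0,0,1]

```text
t: 3.5
tool_pos: [0.5967, -0.0313, 0.163]
tool_rot: [-0.377, 2.034, -2.025]
contact_force: [-0.5, 0.1, -0.6]
opening: 0.0856
```

```bash
python3 d.py 0.599 -0.032 0.170
```

```text
t 3.5 q [-1.770e-01  4.500e-02  1.737e+00  1.000e-03  1.369e+00  1.034e+00] tcp [ 0.5967 -0.0313  0.163 ] F [-0.5   0.06 -0.63] T [-0.027  0.043 -0.003] open 0.0856
jaw yaw deg -69.43
tilt fix (tool rotvec) [0.0057 0.     0.0072]
tool shift cm [-0.18 -0.7   0.14]
```

Call:
servo_tool:
  commands: [0,0,0,-0.1,-0.6,0,1,0,0,0,0,0,0,0,0,0,0,0,0,0,0,0,0,0,0,0,0,0,0,0,0,0,0,0,0,0,0,0,0,0,0,0]
  grip_force: 25

```text
t: 4.1
tool_pos: [0.5999, -0.0313, 0.1732]
tool_rot: [-0.37, 2.029, -2.024]
contact_force: [-0.4, 0.1, -0.5]
opening: 0.0535
```

```bash
python3 d.py 0.599 -0.032 0.170
```

```text
t 4.1 q [-1.760e-01  4.000e-02  1.725e+00  1.000e-03  1.380e+00  1.035e+00] tcp [ 0.5999 -0.0313  0.1732] F [-0.41  0.07 -0.51] T [-0.014  0.02  -0.003] open 0.0535
jaw yaw deg -69.43
tilt fix (tool rotvec) [ 0.0027 -0.      0.002 ]
tool shift cm [0.11 0.32 0.04]
```

Call:
servo_tool:
  commands: [0,0,0,0,0,0,0,0,0,0,0,0,0,0,0,0,0,0,-1.5,0,0,0,0,0,0,-2,0,0,0,0,0,0,-2,0,0,0,0,0,0,0,0,0]
  grip_force: 25

```text
t: 4.7
tool_pos: [0.5997, -0.0313, 0.2319]
tool_rot: [-0.371, 2.03, -2.024]
contact_force: [0.4, -0.2, -0.4]
opening: 0.0531
```

```bash
python3 d.py 0.5 -0.27 0.23; python3 - <<'E'
from h import *
from station import viewer
import cv2
d=viewer.get_image("side"); cv2.imwrite(f"pics/side3.png",cv2.resize(d["frame"][90:290,130:400,::-1],None,fx=2.5,fy=2.5))
E
```

```text
t 4.7 q [-1.770e-01 -3.000e-03  1.668e+00  1.000e-03  1.480e+00  1.035e+00] tcp [ 0.5997 -0.0313  0.2319] F [ 0.43 -0.22 -0.39] T [ 0.03   0.009 -0.   ] open 0.0531
jaw yaw deg -69.43
tilt fix (tool rotvec) [ 0.0031 -0.      0.0027]
tool shift cm [17.72  0.18 18.85]
```

View pics/side3.png

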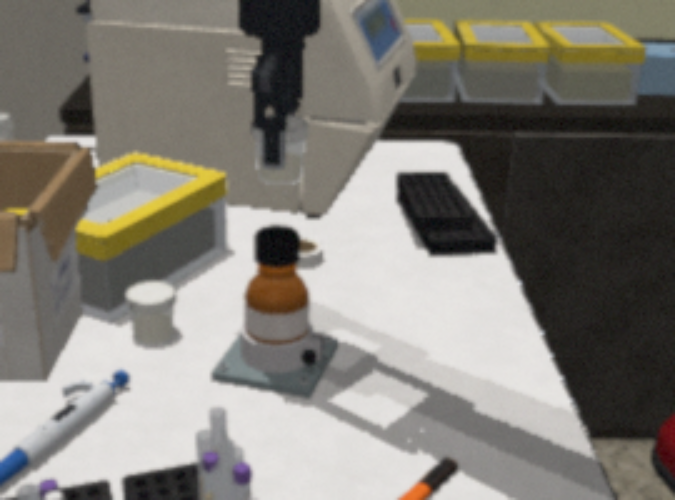

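Call:
servo_tool:
  commands: [0,0,0,1,0,1,0,0,0,0,2,0,2.1,0,0,0,0,2,0,2.1,0,0,0,0,2,0,2.1,0,0,0,0,2,0,2.1,0,0,0,0,2,0,2.1,0,0,0,0,2,0,2.1,0,0,0,0,2,0,2.1,0,0,0,0,1,0,1,0,0,0,0,0,0,0,0]

```text
t: 5.75
tool_pos: [0.4949, -0.2545, 0.2179]
tool_rot: [-0.392, 2.048, -2.023]
contact_force: [0.4, 0.6, -0.2]
opening: 0.0533
```

```bash
python3 d.py 0.5 -0.27 0.05; python3 - <<'E'
from h import *
from station import viewer
import cv2
d=viewer.get_image("side"); cv2.imwrite(f"pics/side4.png",cv2.resize(d["frame"][90:290,130:400,::-1],None,fx=2.5,fy=2.5)); np.savez("side4.npz",**d)
E
```

```text
t 5.75 q [-0.605 -0.085  1.771 -0.007  1.48   0.608] tcp [ 0.4949 -0.2545  0.2179] F [ 0.45  0.6  -0.17] T [-0.036 -0.043  0.04 ] open 0.0533
jaw yaw deg -69.47
tilt fix (tool rotvec) [0.0161 0.     0.0201]
tool shift cm [-0.27 16.76  1.9 ]
```

View pics/side4.png

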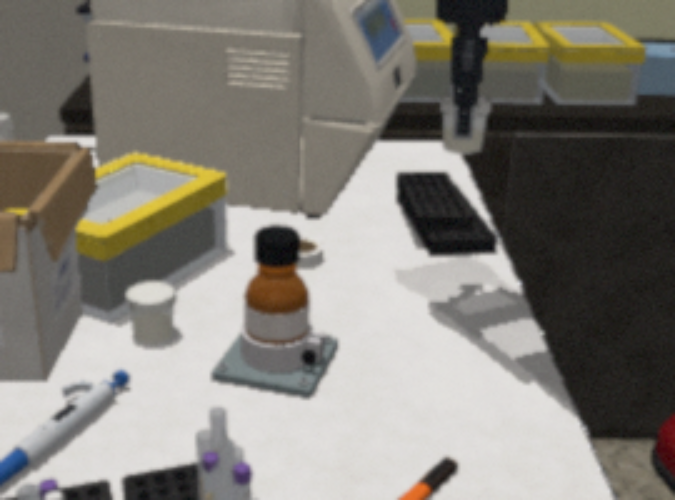

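Call:
servo_tool:
  commands: [0.012,0,0.015,-0.2,2,1.5,0,0,0,0,0,3,0,0,0,0,0,0,3,0,0,0,0,0,0,3,0,0,0,0,0,0,2.5,0,0,0,0,0,0,0,0,0]

```text
t: 6.4
tool_pos: [0.5052, -0.2606, 0.079]
tool_rot: [-0.376, 2.026, -2.017]
contact_force: [-0.5, 0.4, -1.6]
opening: 0.0537
```

```bash
python3 d.py 0.5 -0.27 0.025; python3 - <<'E'
from h import *
from station import viewer
import cv2
d=viewer.get_image("side"); cv2.imwrite(f"pics/side5.png",cv2.resize(d["frame"][90:290,200:470,::-1],None,fx=2.5,fy=2.5)); 
p=cloud(d).reshape(-1,3); q=p[(abs(p[:,0]-.5)<.05)&(abs(p[:,1]+.265)<.05)&(p[:,2]>.015)&(p[:,2]<.13)]
f=d["frame"].reshape(-1,3)
m=(abs(p[:,0]-.5)<.05)&(abs(p[:,1]+.265)<.05)&(p[:,2]>.008)&(p[:,2]<.15)&(f.min(1)>110)
print(m.sum(),np.percentile(p[m],[1,5,50,95,99],axis=0).round(3))
E
```

```text
t 6.4 q [-0.608  0.065  1.867  0.003  1.213  0.595] tcp [ 0.5052 -0.2606  0.079 ] F [-0.47  0.38 -1.56] T [0.014 0.047 0.026] open 0.0537
jaw yaw deg -68.98
tilt fix (tool rotvec) [ 0.0044 -0.      0.0001]
tool shift cm [0.83 5.4  0.71]
101 [[ 0.477 -0.26   0.062]
 [ 0.479 -0.256  0.064]
 [ 0.492 -0.242  0.076]
 [ 0.516 -0.234  0.114]
 [ 0.519 -0.231  0.116]]
```

View pics/side5.png

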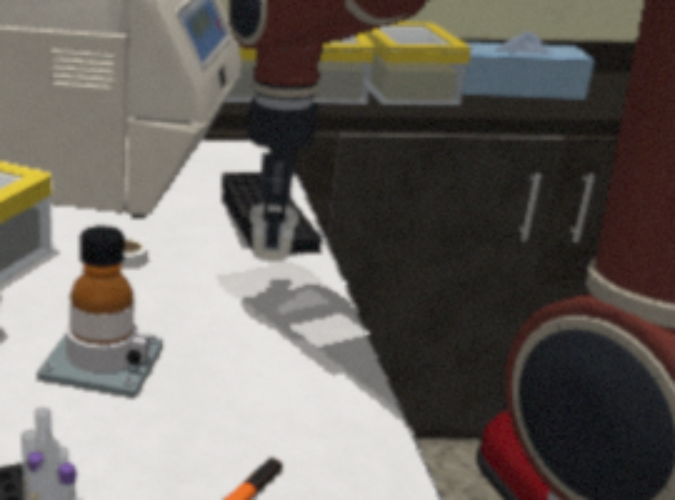

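Call:
servo_tool:
  commands: [0,0,0,0.4,1.5,0.4,0,0,0,0,0.3,1.5,0.3,0,0,0,0,0,1.3,0,0,0,0,0,0,0,0,0]

```text
t: 6.85
tool_pos: [0.5056, -0.2719, 0.0397]
tool_rot: [-0.369, 2.014, -2.021]
contact_force: [-0.5, -0.0, -0.5]
opening: 0.0534
```

```bash
python3 d.py 0.5 -0.27 0.018
```

```text
t 6.85 q [-0.624  0.125  1.877  0.003  1.132  0.576] tcp [ 0.5056 -0.2719  0.0397] F [-0.48 -0.   -0.5 ] T [-0.02   0.011  0.008] open 0.0534
jaw yaw deg -68.87
tilt fix (tool rotvec) [-0.0047 -0.     -0.0064]
tool shift cm [ 0.47  2.17 -0.39]
```

Call:
servo_tool:
  commands: [0,0,0,0,0.8,0,0,0,0,0,0,0.5,0,0,0,0,0,0,0.4,0,0]

```text
t: 7.15
tool_pos: [0.5068, -0.2729, 0.0229]
tool_rot: [-0.366, 2.011, -2.022]
contact_force: [-1.2, -0.5, -0.5]
opening: 0.0533
```

Call:
servo_tool:
  commands: [0,0,0,0,0.2,0,0]

```text
t: 7.25
tool_pos: [0.5067, -0.2728, 0.0204]
tool_rot: [-0.367, 2.012, -2.022]
contact_force: [0.2, -1.0, -1.1]
opening: 0.0533
```

Call:
servo_tool:
  commands: [0,0,0,0,0.2,0,0]

```text
t: 7.35
tool_pos: [0.5069, -0.2729, 0.0184]
tool_rot: [-0.366, 2.011, -2.022]
contact_force: [-0.1, -0.3, -0.0]
opening: 0.0536
```

```bash
python3 d.py 0.5 -0.27 0.018
```

```text
t 7.35 q [-0.625  0.158  1.882  0.003  1.091  0.576] tcp [ 0.5069 -0.2729  0.0184] F [-0.08 -0.3  -0.01] T [-0.028 -0.046  0.034] open 0.0536
jaw yaw deg -68.9
tilt fix (tool rotvec) [-0.0069  0.     -0.008 ]
tool shift cm [ 0.54  0.03 -0.52]
```

Call:
servo_tool:
  commands: [0,0,0,0,0.2,0,0]

```text
t: 7.45
tool_pos: [0.5072, -0.2729, 0.0168]
tool_rot: [-0.366, 2.011, -2.022]
contact_force: [-2.5, 3.0, 11.6]
opening: 0.0533
```

Call:
servo_tool:
  commands: [0,0,0,0,0.2,0,0]

```text
t: 7.55
tool_pos: [0.5076, -0.273, 0.0166]
tool_rot: [-0.366, 2.012, -2.021]
contact_force: [-5.3, 4.9, 16.0]
opening: 0.0534
```

```bash
python3 d.py 0.5 -0.27 0.018;python3 - <<'E'
from h import *
from station import viewer
import cv2
d=viewer.get_image("side"); cv2.imwrite(f"pics/side6.png",cv2.resize(d["frame"][150:250,260:395,::-1],None,fx=5,fy=5)); 
p=cloud(d).reshape(-1,3)
f=d["frame"].reshape(-1,3)
m=(abs(p[:,0]-.5)<.05)&(abs(p[:,1]+.265)<.05)&(p[:,2]>.006)&(p[:,2]<.15)&(f.min(1)>110)
print(m.sum(),np.percentile(p[m],[1,5,50,95,99],axis=0).round(3))
E
```

```text
t 7.55 q [-0.624  0.163  1.88   0.004  1.089  0.576] tcp [ 0.5076 -0.273   0.0166] F [-5.26  4.92 16.02] T [1.167 1.396 0.05 ] open 0.0534
jaw yaw deg -68.9
tilt fix (tool rotvec) [-0.006   0.     -0.0081]
tool shift cm [ 0.6  -0.14 -0.55]
120 [[ 0.475 -0.28   0.006]
 [ 0.479 -0.274  0.007]
 [ 0.497 -0.256  0.033]
 [ 0.526 -0.247  0.056]
 [ 0.53  -0.244  0.128]]
```

View pics/side6.png

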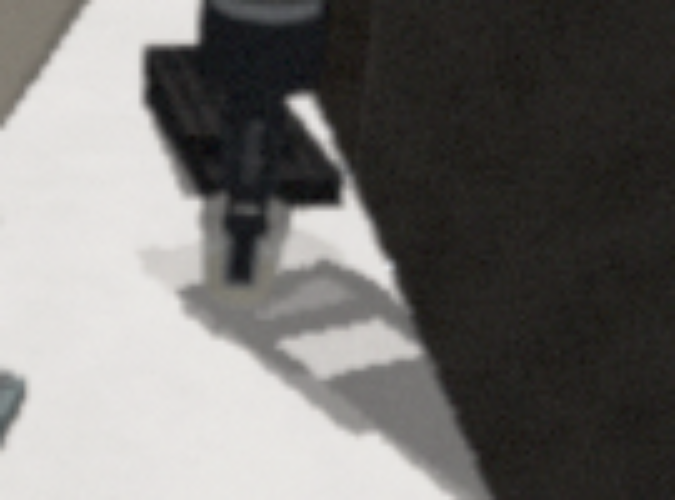

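Call:
servo_tool:
  commands: [0,0,0,0,-0.1,0,0,0,0,0,0,0,0,0.75,0,0,0,0,0,0,1,0,0,0,0,0,0,1,0,0,0,0,0,0,1,0,0,0,0,0,0,1]

```text
t: 8.2
tool_pos: [0.5085, -0.2736, 0.0188]
tool_rot: [-0.365, 2.009, -2.023]
contact_force: [-0.9, -0.2, -0.5]
opening: 0.0854
```

```bash
python3 d.py 0.5 -0.27 0.018
```

```text
t 8.2 q [-0.624  0.16   1.879  0.004  1.09   0.576] tcp [ 0.5085 -0.2736  0.0188] F [-0.87 -0.24 -0.47] T [ 0.033 -0.005  0.03 ] open 0.0854
jaw yaw deg -68.89
tilt fix (tool rotvec) [-0.0084  0.     -0.0095]
tool shift cm [ 0.66  0.07 -0.65]
```

Rise straight up.

Call:
servo_tool:
  commands: [0,0,0,0,-1,0,1,0,0,0,0,-2,0,1,0,0,0,0,-3,0,1,0,0,0,0,-4,0,1,0,0,0,0,-4,0,1,0,0,0,0,-4,0,1,0,0,0,0,-4,0,1,0,0,0,0,0,0,1]

```text
t: 9.0
tool_pos: [0.5046, -0.2718, 0.2502]
tool_rot: [-0.366, 2.011, -2.022]
contact_force: [0.7, -0.4, 1.0]
opening: 0.0847
```

```bash
python3 d.py 0.6 -0.028 0.23;python3 - <<'E'
from h import *
from station import viewer
import cv2
for n in("side","top"):
    d=viewer.get_image(n); np.savez(n+"7.npz",**d); 
    cv2.imwrite(f"pics/{n}7.png",cv2.resize(d["frame"][110:310,180:450,::-1],None,fx=2.5,fy=2.5)); 
    p=cloud(d).reshape(-1,3)
    m=(abs(p[:,0]-.51)<.05)&(abs(p[:,1]+.27)<.05)&(p[:,2]>.006)&(p[:,2]<.15)
    print(n,m.sum(),np.percentile(p[m],[1,5,50,95,99],axis=0).round(3) if m.sum() else'')
    m=(abs(p[:,0]-.6)<.03)&(abs(p[:,1]+.028)<.03)&(p[:,2]>.145)&(p[:,2]<.175)
    if m.sum(): q=p[m]; print('cap top',m.sum(),np.percentile(q,[2,50,98],axis=0).round(4))
E
```

```text
t 9.0 q [-0.626 -0.088  1.721  0.003  1.499  0.577] tcp [ 0.5046 -0.2718  0.2502] F [ 0.67 -0.36  1.02] T [-0.078  0.017 -0.008] open 0.0847
jaw yaw deg -68.89
tilt fix (tool rotvec) [-0.0068  0.     -0.0084]
tool shift cm [-17.67   2.04 -19.32]
side 330 [[ 0.48  -0.293  0.007]
 [ 0.482 -0.285  0.01 ]
 [ 0.502 -0.255  0.045]
 [ 0.525 -0.246  0.058]
 [ 0.531 -0.244  0.058]]
cap top 158 [[ 0.5777 -0.0457  0.1459]
 [ 0.5957 -0.02    0.1541]
 [ 0.6179 -0.0045  0.156 ]]
top 16 [[ 0.499 -0.299  0.053]
 [ 0.5   -0.299  0.053]
 [ 0.504 -0.293  0.055]
 [ 0.509 -0.288  0.058]
 [ 0.509 -0.287  0.058]]
cap top 263 [[ 0.5802 -0.0484  0.1471]
 [ 0.6008 -0.027   0.1548]
 [ 0.6214 -0.0068  0.1593]]
```

View pics/side7.png

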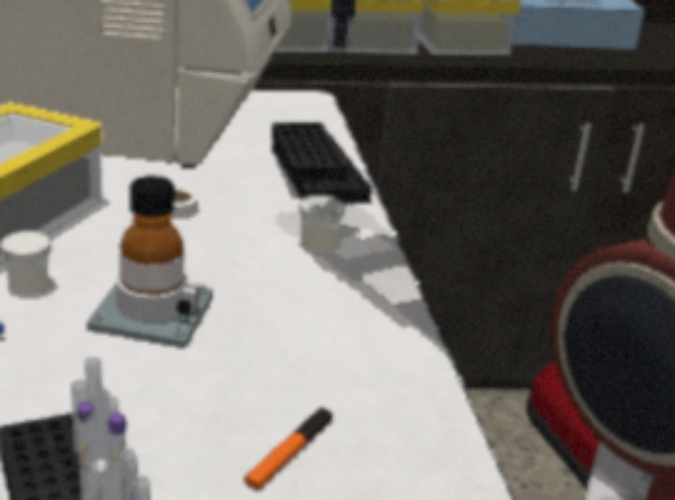

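View pics/top7.png

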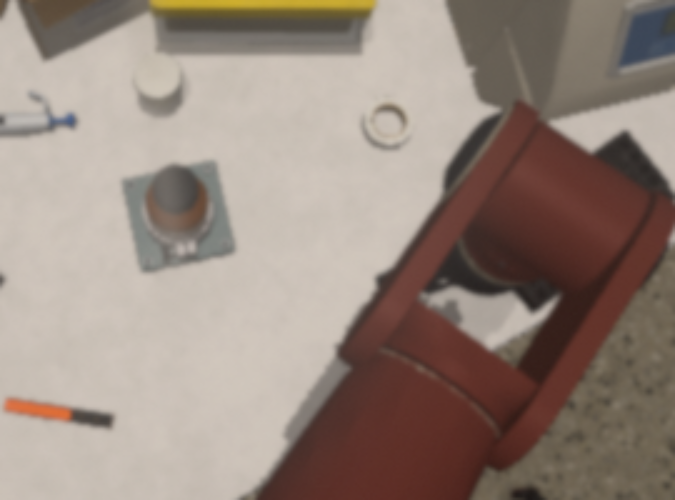

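Call:
servo_tool:
  commands: [-0.007,0,-0.008,-1.2,0,-1.3,1,0,0,0,-2.3,0,-2.5,1,0,0,0,-2.3,0,-2.5,1,0,0,0,-2.3,0,-2.5,1,0,0,0,-2.3,0,-2.5,1,0,0,0,-2.3,0,-2.5,1,0,0,0,-2.3,0,-2.5,1,0,0,0,-1.6,0,-1.8,1,0,0,0,0,0,0,1]

```text
t: 10.0
tool_pos: [0.586, -0.031, 0.224]
tool_rot: [-0.412, 2.061, -2.012]
contact_force: [0.2, -0.6, 0.0]
opening: 0.0855
```

Call:
servo_tool:
  commands: [0,-0.14,0,0,0,0,1,0,-0.14,0,0,0,0,1,0,-0.14,0,0,0,0,1,0,-0.14,0,0,0,0,1,0,-0.14,0,0,0,0,1,0,-0.14,0,0,0,0,1,0,-0.14,0,0,0,0,1,0,-0.14,0,0,0,0,1,0,-0.14,0,0,0,0,1,0,-0.14,0,0,0,0,1,0,-0.14,0,0,0,0,1,0,-0.14,0,0,0,0,1,0,-0.14,0,0,0,0,1,0,-0.14,0,0,0,0,1,0,-0.14,0,0,0,0,1,0,-0.14,0,0,0,0,1,0,-0.14,0,0,0,0,1,0,-0.14,0,0,0,0,1]

```text
t: 11.8
tool_pos: [0.563, -0.0436, 0.1888]
tool_rot: [-1.553, 0.208, -0.049]
contact_force: [-0.4, -0.4, 0.2]
opening: 0.0854
```

```bash
python3 d.py 0.6008 -0.0275 0.2
```

```text
t 11.8 q [-2.090e-01  8.000e-03  1.733e+00 -1.000e-03  1.503e+00 -1.615e+00] tcp [ 0.563  -0.0436  0.1888] F [-0.37 -0.36  0.21] T [-0.062 -0.07   0.005] open 0.0854
jaw yaw deg 80.58
tilt fix (tool rotvec) [-0.004  -0.     -0.1022]
tool shift cm [ 3.33 -1.46  2.21]
```

Call:
servo_tool:
  commands: [-0.004,0,-0.1,0,-2,0,1,0,0,0,0,0,0,1]

```text
t: 12.0
tool_pos: [0.5628, -0.0457, 0.2043]
tool_rot: [-1.567, 0.135, -0.122]
contact_force: [-0.1, -0.3, 0.6]
opening: 0.0856
```

```bash
python3 d.py 0.6008 -0.0275 0.2
```

```text
t 12.0 q [-2.120e-01 -6.700e-02  1.778e+00 -1.000e-03  1.439e+00 -1.619e+00] tcp [ 0.5628 -0.0457  0.2043] F [-0.06 -0.29  0.61] T [ 0.005  0.027 -0.043] open 0.0856
jaw yaw deg 80.62
tilt fix (tool rotvec) [ 0.0007  0.     -0.0079]
tool shift cm [3.46 0.4  2.41]
```

Call:
servo_tool:
  commands: [0,0,-0.005,1.7,0,1.2,1,0,0,0,1.6,0,1.1,1,0,0,0,0,0,0,1,0,0,0,0,0,0,1]

```text
t: 12.4
tool_pos: [0.5954, -0.0305, 0.1972]
tool_rot: [-1.568, 0.146, -0.118]
contact_force: [-0.5, -0.5, 0.5]
opening: 0.085
```

```bash
python3 d.py 0.6008 -0.0275 0.125
```

```text
t 12.4 q [-0.175  0.02   1.704 -0.002  1.435 -1.578] tcp [ 0.5954 -0.0305  0.1972] F [-0.5  -0.46  0.51] T [0.003 0.038 0.018] open 0.085
jaw yaw deg 80.39
tilt fix (tool rotvec) [ 0.0023  0.     -0.0175]
tool shift cm [0.61 7.21 0.41]
```

Call:
servo_tool:
  commands: [0.002,0,-0.015,0.6,1.5,0.4,1,0,0,0,0,1.5,0,1,0,0,0,0,1,0,1,0,0,0,0,0,0,1]

```text
t: 12.8
tool_pos: [0.5983, -0.0294, 0.1521]
tool_rot: [-1.567, 0.141, -0.126]
contact_force: [0.4, 0.9, 0.1]
opening: 0.0853
```

```bash
python3 d.py 0.6008 -0.0275 0.125
```

```text
t 12.8 q [-0.173  0.059  1.742 -0.002  1.351 -1.573] tcp [ 0.5983 -0.0294  0.1521] F [0.38 0.95 0.08] T [ 0.012 -0.061  0.03 ] open 0.0853
jaw yaw deg 80.27
tilt fix (tool rotvec) [ 0.0015  0.     -0.0097]
tool shift cm [0.24 2.71 0.23]
```

Call:
servo_tool:
  commands: [0,0,-0.01,0.2,1.2,0.2,1,0,0,0,0,1.2,0,1,0,0,0,0,0,0,1,0,0,0,0,0,0,1]

```text
t: 13.2
tool_pos: [0.5998, -0.0286, 0.1274]
tool_rot: [-1.569, 0.135, -0.133]
contact_force: [-0.2, -0.3, 0.5]
opening: 0.0854
```

```bash
python3 d.py 0.6008 -0.0275 0.125
```

```text
t 13.2 q [-0.171  0.081  1.762 -0.002  1.299 -1.57 ] tcp [ 0.5998 -0.0286  0.1274] F [-0.18 -0.25  0.53] T [-0.049  0.033 -0.007] open 0.0854
jaw yaw deg 80.22
tilt fix (tool rotvec) [ 0.002  -0.     -0.0007]
tool shift cm [0.08 0.24 0.13]
```

Call:
servo_tool:
  commands: [0,0,0,0.1,0.2,0.1,1,0,0,0,0,0,0,0,0,0,0,0,0,0,0,0,0,0,0,0,0,0,0,0,0,0,0,0,0,0,0,0,0,0,0,0,0,0,0,0,0,0,0]
  grip_force: 30

```text
t: 13.9
tool_pos: [0.602, -0.0294, 0.1281]
tool_rot: [-1.572, 0.133, -0.135]
contact_force: [-0.5, -1.0, -0.3]
opening: 0.0442
```

```bash
python3 d.py 0.6008 -0.0275 0.125
```

```text
t 13.9 q [-0.17   0.084  1.758 -0.005  1.298 -1.569] tcp [ 0.602  -0.0294  0.1281] F [-0.46 -1.03 -0.31] T [-0.045  0.092 -0.032] open 0.0442
jaw yaw deg 80.22
tilt fix (tool rotvec) [ 0.0051 -0.      0.0021]
tool shift cm [-0.15  0.3   0.17]
```

Call:
servo_tool:
  commands: [0,0.1,0,0,0,0,0,0,0.1,0,0,0,0,0,0,0.1,0,0,0.03,0,0,0,0.1,0,0,0,0,0]

```text
t: 14.3
tool_pos: [0.6018, -0.0298, 0.1277]
tool_rot: [-1.528, 0.456, -0.461]
contact_force: [-1.4, -1.6, 0.4]
opening: 0.044
```

```bash
python3 d.py 0.6008 -0.0275 0.1275
```

```text
t 14.3 q [-0.17   0.084  1.758 -0.006  1.297 -1.154] tcp [ 0.6018 -0.0298  0.1277] F [-1.38 -1.64  0.4 ] T [-0.12   0.134  0.135] open 0.044
jaw yaw deg 56.49
tilt fix (tool rotvec) [0.0049 0.     0.0043]
tool shift cm [-0.21  0.02  0.13]
```

Call:
servo_tool:
  commands: [0.004,0.1,0.004,0,0,0,0,0,0.1,0,0,0,0,0,0,0.1,0,0,0.03,0,0,0,0.1,0,0,0,0,0,0,0.1,0,0,0.03,0,0,0,0.1,0,0,0,0,0]

```text
t: 14.9
tool_pos: [0.6014, -0.0301, 0.1273]
tool_rot: [-1.362, 0.938, -0.939]
contact_force: [-0.4, -0.4, -0.1]
opening: 0.0443
```

```bash
python3 d.py 0.6008 -0.0275 0.127
```

```text
t 14.9 q [-0.172  0.085  1.758 -0.003  1.3   -0.534] tcp [ 0.6014 -0.0301  0.1273] F [-0.39 -0.44 -0.09] T [-0.155  0.142  0.066] open 0.0443
jaw yaw deg 20.77
tilt fix (tool rotvec) [0.0021 0.     0.0019]
tool shift cm [-0.26  0.03  0.04]
```

Call:
servo_tool:
  commands: [0.002,0.1,0.002,0,0,0,0,0,0.1,0,0,0,0,0,0,0.1,0,0,0.03,0,0,0,0.1,0,0,0,0,0,0,0.1,0,0,0.03,0,0,0,0.1,0,0,0,0,0]

```text
t: 15.5
tool_pos: [0.6008, -0.0302, 0.1268]
tool_rot: [-1.077, 1.399, -1.399]
contact_force: [-1.0, -0.9, -0.1]
opening: 0.0442
```

```bash
python3 d.py 0.6008 -0.0275 0.1265
```

```text
t 15.5 q [-0.173  0.084  1.759 -0.002  1.299  0.088] tcp [ 0.6008 -0.0302  0.1268] F [-0.99 -0.85 -0.13] T [-0.127  0.142  0.117] open 0.0442
jaw yaw deg -14.95
tilt fix (tool rotvec) [ 0.0013 -0.      0.0017]
tool shift cm [-0.26  0.03 -0.07]
```

Turned 1.66 rad. Smaller chunks now.

Call:
servo_tool:
  commands: [0,0.08,0,0,0,0,0,0,0.08,0,0,0.02,0,0,0,0.08,0,0,0,0,0]

```text
t: 15.8
tool_pos: [0.6006, -0.0301, 0.1266]
tool_rot: [-0.926, 1.575, -1.575]
contact_force: [-1.7, -0.7, -0.1]
opening: 0.0441
```

```bash
python3 d.py 0.6008 -0.0275 0.1265
```

```text
t 15.8 q [-0.173  0.084  1.76  -0.002  1.299  0.338] tcp [ 0.6006 -0.0301  0.1266] F [-1.66 -0.7  -0.1 ] T [-0.107  0.099  0.08 ] open 0.0441
jaw yaw deg -29.24
tilt fix (tool rotvec) [ 0.0011 -0.      0.0027]
tool shift cm [-0.23  0.01 -0.11]
```

Call:
servo_tool:
  commands: [0,0.08,0,0,0,0,0,0,0.08,0,0,0.02,0,0,0,0.08,0,0,0,0,0]

```text
t: 16.1
tool_pos: [0.6004, -0.03, 0.1263]
tool_rot: [-0.752, 1.743, -1.745]
contact_force: [-0.7, 0.2, 0.8]
opening: 0.0443
```

```bash
python3 d.py 0.6008 -0.0275 0.1265
```

```text
t 16.1 q [-0.172  0.085  1.76  -0.003  1.299  0.588] tcp [ 0.6004 -0.03    0.1263] F [-0.73  0.25  0.82] T [-0.112  0.112  0.093] open 0.0443
jaw yaw deg -43.52
tilt fix (tool rotvec) [0.0006 0.     0.0036]
tool shift cm [-0.21 -0.02 -0.14]
```

Turned 2.16 rad, no stop yet.

Call:
servo_tool:
  commands: [0,0.08,0,0,0,0,0,0,0.08,0,0,0.02,0,0,0,0.08,0,0,0,0,0]

```text
t: 16.4
tool_pos: [0.6002, -0.0298, 0.1261]
tool_rot: [-0.554, 1.903, -1.906]
contact_force: [0.0, -0.2, 0.0]
opening: 0.0442
```

```bash
python3 d.py 0.6008 -0.0275 0.1265
```

```text
t 16.4 q [-0.172  0.085  1.76  -0.003  1.3    0.837] tcp [ 0.6002 -0.0298  0.1261] F [ 0.05 -0.2   0.03] T [-0.045  0.141  0.057] open 0.0442
jaw yaw deg -57.79
tilt fix (tool rotvec) [-0.0003 -0.      0.0041]
tool shift cm [-0.17 -0.04 -0.16]
```

Call:
servo_tool:
  commands: [0,0.08,0,0,0,0,0,0,0.08,0,0,0.02,0,0]

```text
t: 16.6
tool_pos: [0.6002, -0.0296, 0.126]
tool_rot: [-0.407, 2.004, -2.007]
contact_force: [-1.0, -1.0, 1.6]
opening: 0.0441
```

```bash
python3 d.py 0.6008 -0.0275 0.1265
```

```text
t 16.6 q [-0.172  0.085  1.76  -0.003  1.299  1.004] tcp [ 0.6002 -0.0296  0.126 ] F [-1.03 -1.01  1.58] T [-0.038  0.193  0.069] open 0.0441
jaw yaw deg -67.3
tilt fix (tool rotvec) [-0.001   0.      0.0043]
tool shift cm [-0.14 -0.06 -0.17]
```

Call:
servo_tool:
  commands: [0,0.08,0,0,0,0,0,0,0.08,0,0,0.01,0,0]

```text
t: 16.8
tool_pos: [0.6001, -0.0295, 0.1259]
tool_rot: [-0.247, 2.099, -2.103]
contact_force: [-0.0, -1.1, 0.4]
opening: 0.0444
```

```bash
python3 d.py 0.6008 -0.0275 0.1265
```

```text
t 16.8 q [-0.171  0.085  1.76  -0.003  1.299  1.17 ] tcp [ 0.6001 -0.0295  0.1259] F [-0.05 -1.11  0.4 ] T [0.007 0.168 0.598] open 0.0444
jaw yaw deg -76.79
tilt fix (tool rotvec) [-0.0018 -0.      0.0042]
tool shift cm [-0.11 -0.06 -0.18]
```

Call:
servo_tool:
  commands: [0,0.08,0,0,0,0,0,0,0.08,0,0,0.01,0,0]

```text
t: 17.0
tool_pos: [0.6006, -0.0293, 0.1259]
tool_rot: [-0.077, 2.184, -2.192]
contact_force: [1.6, -0.2, 0.6]
opening: 0.0438
```

```bash
python3 d.py 0.6008 -0.0275 0.1265
```

```text
t 17.0 q [-0.171  0.085  1.76  -0.004  1.298  1.333] tcp [ 0.6006 -0.0293  0.1259] F [ 1.64 -0.16  0.55] T [-0.049 -0.396  0.734] open 0.0438
jaw yaw deg -86.09
tilt fix (tool rotvec) [-0.0034  0.      0.0025]
tool shift cm [-0.03 -0.06 -0.18]
```

Call:
servo_tool:
  commands: [0,0.03,0,0,0,0,0,0,0,0,0,0,0,0,0,0,0,0,0,0,0,0,0,0,0,0,0,0]

```text
t: 17.4
tool_pos: [0.601, -0.0293, 0.1259]
tool_rot: [-0.049, 2.195, -2.206]
contact_force: [-0.2, -0.8, 0.5]
opening: 0.0435
```

```bash
python3 d.py 0.6008 -0.0275 0.1265
```

```text
t 17.4 q [-0.17   0.085  1.76  -0.006  1.297  1.36 ] tcp [ 0.601  -0.0293  0.1259] F [-0.17 -0.79  0.49] T [-0.088  0.072  0.529] open 0.0435
jaw yaw deg -87.54
tilt fix (tool rotvec) [-0.0052  0.      0.0018]
tool shift cm [ 0.01 -0.06 -0.18]
```

Call:
servo_tool:
  commands: [0,-0.03,0,0,0,0,0]

```text
t: 17.5
tool_pos: [0.601, -0.0293, 0.126]
tool_rot: [-0.082, 2.179, -2.19]
contact_force: [0.1, -1.5, 0.8]
opening: 0.0432
```

```bash
python3 d.py 0.6008 -0.0275 0.1265
```

```text
t 17.5 q [-0.17   0.085  1.76  -0.005  1.297  1.329] tcp [ 0.601  -0.0293  0.126 ] F [ 0.09 -1.51  0.78] T [-0.052  0.127 -0.064] open 0.0432
jaw yaw deg -85.8
tilt fix (tool rotvec) [-0.005   0.      0.0018]
tool shift cm [ 0.   -0.06 -0.18]
```

Call:
servo_tool:
  commands: [0,-0.03,0,0,0,0,0]

```text
t: 17.6
tool_pos: [0.601, -0.0293, 0.126]
tool_rot: [-0.114, 2.164, -2.174]
contact_force: [-0.8, -0.8, 0.4]
opening: 0.044
```

```bash
python3 d.py 0.6008 -0.0275 0.1265
```

```text
t 17.6 q [-0.17   0.085  1.76  -0.005  1.297  1.299] tcp [ 0.601  -0.0293  0.126 ] F [-0.79 -0.82  0.44] T [-0.048  0.065 -0.027] open 0.044
jaw yaw deg -84.07
tilt fix (tool rotvec) [-0.0046 -0.      0.0019]
tool shift cm [ 0.   -0.05 -0.18]
```

Call:
servo_tool:
  commands: [-0.004,-0.1,0.002,0,0,0,0,0,-0.1,0,0,-0.02,0,0,0,-0.1,0,0,0,0,0,0,-0.1,0,0,-0.02,0,0,0,-0.1,0,0,0,0,0,0,-0.1,0,0,-0.02,0,0,0,-0.1,0,0,0,0,0]

```text
t: 18.3
tool_pos: [0.601, -0.0293, 0.1265]
tool_rot: [-0.756, 1.736, -1.733]
contact_force: [-0.3, -0.6, 0.2]
opening: 0.0439
```

```bash
python3 d.py 0.6008 -0.0275 0.1265
```

```text
t 18.3 q [-0.173  0.084  1.761  0.002  1.297  0.573] tcp [ 0.601  -0.0293  0.1265] F [-0.31 -0.64  0.16] T [-0.163  0.052 -0.034] open 0.0439
jaw yaw deg -42.82
tilt fix (tool rotvec) [ 0.001 -0.    -0.002]
tool shift cm [-0.11  0.01 -0.14]
```

Need 0.81 rad more.

Call:
servo_tool:
  commands: [0,-0.1,0,0,0,0,0,0,-0.1,0,0,-0.02,0,0,0,-0.1,0,0,0,0,0,0,-0.1,0,0,-0.02,0,0,0,-0.1,0,0,0,0,0,0,-0.1,0,0,-0.02,0,0,0,-0.1,0,0,0,0,0,0,-0.06,0,0,0,0,0,0,0,0,0,0,0,0]

```text
t: 19.2
tool_pos: [0.6011, -0.0293, 0.1272]
tool_rot: [-1.221, 1.184, -1.18]
contact_force: [-0.8, -1.3, 0.7]
opening: 0.044
```

```bash
python3 d.py 0.6008 -0.0275 0.1265
```

```text
t 19.2 q [-0.175  0.083  1.76   0.005  1.298 -0.212] tcp [ 0.6011 -0.0293  0.1272] F [-0.79 -1.33  0.73] T [-0.164  0.019  0.046] open 0.044
jaw yaw deg 2.04
tilt fix (tool rotvec) [-0.0014 -0.     -0.005 ]
tool shift cm [-0.18  0.07 -0.02]
```

Call:
servo_tool:
  commands: [0,-0.03,0,0,0,0,0,0,0,0,0,0,0,0,0,0,0,0,0,0,0,0,0,0,0,0,0,0]

```text
t: 19.6
tool_pos: [0.601, -0.0293, 0.1272]
tool_rot: [-1.234, 1.163, -1.159]
contact_force: [-0.6, -0.3, -0.2]
opening: 0.0438
```

```bash
python3 d.py; python3 - <<'E'
from h import *
from station import viewer
import cv2
for n in("side","top"):
    d=viewer.get_image(n); cv2.imwrite(f"pics/{n}9.png",cv2.resize(d["frame"][90:290,130:400,::-1],None,fx=2.5,fy=2.5))
    p=cloud(d).reshape(-1,3)
    for c,xy in(("parked",(.504,-.271)),("other",(.751,-.003)),("tape",(.712,-.269))):
        m=(abs(p[:,0]-xy[0])<.045)&(abs(p[:,1]-xy[1])<.045)&(p[:,2]>.008)&(p[:,2]<.1)
        print(n,c,m.sum(),np.percentile(p[m],[2,98],axis=0).round(3).tolist() if m.sum() else '')
E
```

```text
t 19.6 q [-0.175  0.083  1.761  0.006  1.298 -0.241] tcp [ 0.601  -0.0293  0.1272] F [-0.6  -0.32 -0.21] T [-0.076  0.126  0.066] open 0.0438
jaw yaw deg 3.68
tilt fix (tool rotvec) [-0.0016 -0.     -0.0051]
side parked 324 [[0.481, -0.292, 0.009], [0.53, -0.244, 0.058]]
side other 383 [[0.724, -0.025, 0.009], [0.771, 0.024, 0.058]]
side tape 45 [[0.683, -0.294, 0.01], [0.708, -0.246, 0.02]]
top parked 355 [[0.484, -0.296, 0.018], [0.533, -0.247, 0.061]]
top other 2 [[0.778, -0.013, 0.056], [0.778, -0.01, 0.057]]
top tape 219 [[0.685, -0.295, 0.01], [0.739, -0.241, 0.023]]
```

View pics/side9.png

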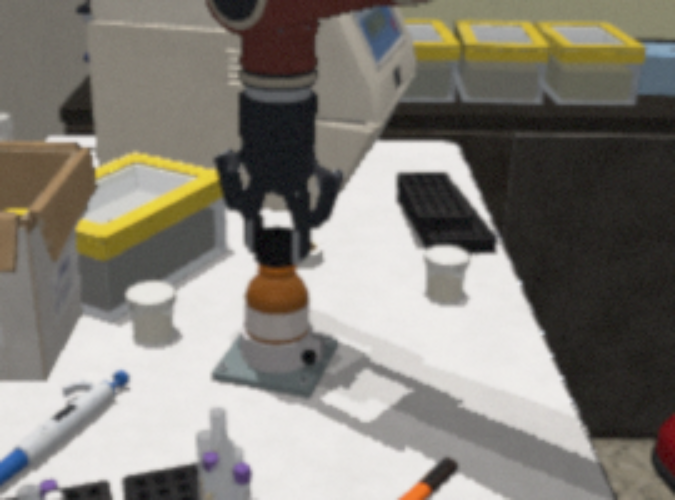

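View pics/top9.png

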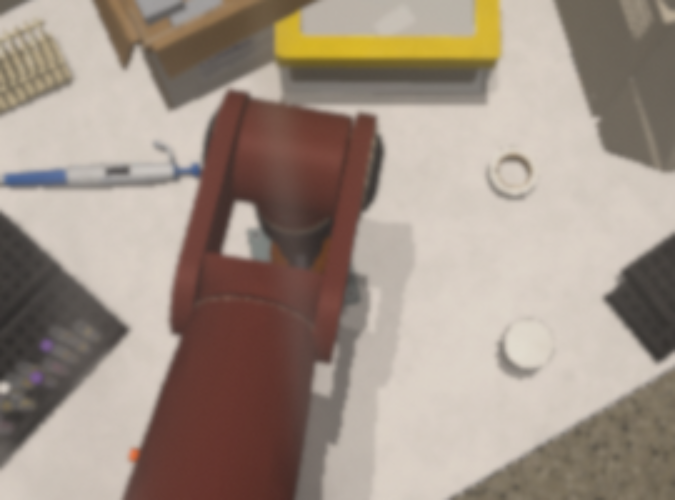

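The side view shows the cup upright at crop pixel (446,275) and the fingers closed on the cap at (277,245). The other objects have not moved. Handing in.

```bash
python3 -c "
from station import ticket
print(ticket.finish_job())"; python3 d.py
```

```text
the job is handed in; nothing more can be done
None
the job is handed in; nothing more can be done
```

I took the specimen cup off the bottle and stood it upright on the bare worktop. I then screwed the cap down to its stop, backed it off a quarter turn and handed the job in at about 20 s, still gripping the cap.

- **Cup:** It touched down gently, with a vertical force of about 16 N. It stands at about (0.507, -0.271), and the final images put its top at 58 to 61 mm.
- **Stop:** It came after about 2.7 rad of clockwise turning. The wrist torque jumped from about 0.07 to 0.6–0.7 N m, and the fingers then slipped slightly on the cap.
- **Back-off:** I turned back about 1.56 rad, counted from where the torque was released. That figure comes from the wrist angle; I had no direct reading of the cap's own angle.
- **Grip:** The grip command is 30 N. The fingers stand 44 mm apart on the 45 mm cap, and the grasp point is about 6 mm above the cap's centre.
- **Other things:** The other cup and the tape roll measured where they started. The micropipette looked unmoved. The arm hid the highlighter in the last top view, and only part of it showed in the side view.
- **Off plan:** Turning the wrist above the bottle made the tool drift about 4 cm and tilt 0.1 rad in free air. I corrected this before gripping the cap, and saw no contact force.

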